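# Snap a seed cartridge into the bench seeder

### The job

Take the orange seed cartridge from the bench, set it base down in the empty bay of the green seeder and press it straight down until it clicks fully home under both red spring catches; keep about 20 N (2 kg) on it for a second so that its seal beds in, then let go. Go by feel: the deck must never be pushed down with more than 30 N. Leave the other cartridges and the things on the bench where they are.

Things in the scene. Friction and masses are not known exactly. Their poses are not given: they have to be found in the camera images.
- cart_orange: Orange seed cartridge to load, about 120 g, loose, upright. Block 56 mm (its x) by 36 mm (its y), 62 mm tall in all; its lowest 6 mm is a flange 76 mm long in x, 36 mm wide in y. Flat top. Origin: centre of the underside, z up. The same when turned half round about z. Grip it across the 36 mm width (its y), on the upper half.
- seeder: Green seeder housing, 190 x 150 x 48 mm, fixed. Origin: centre of its underside, right below the bay's centre; z up, x along the bay. On it, on a levelling screw and rubber mounts, stands a steel deck (150 x 90 mm) with the white bay. The bay floor is 66 to 76 mm above this origin: it differs each time and is not reported. Only feel tells how deep to press.
- deck (a joint): How far the deck has sunk on its rubber mounts (m): 0 at rest, 0.0014 at 20 N, 0.0021 at 30 N, the most it may take. The bay on it: two white side walls 39 mm apart in y, 50 mm long, flared lips up to 30 mm above the bay floor; the cartridge goes in with its long side along the seeder's x, either way round.
- catch_near (a joint): Red spring catch at the bay's -x end; 0 = sprung fully in, about 0.004 (m) = spread by the flange. Its sloping face leans in from 44 mm off the bay's centre (30 mm above the floor) to 34 mm (9.5 mm above the floor), with a hook foot below, 8 mm above the floor. catch_far is its mirror image.
- catch_far (a joint): Red spring catch at the +x end, as catch_near. Set down in the bay, the cartridge first rests on the two slopes, its underside about 17 mm above the floor. Pressed, it spreads both catches; the force climbs to a PEAK of 10 to 18 N, gives way, the cartridge drops home to the floor and both catches snap in over its flange; then force rises again.
- cart_blue: Blue cartridge of the same shape, to be left alone. Origin: centre of the underside.
- cart_yellow: Yellow cartridge of the same shape, to be left alone. Origin: centre of the underside.
- jar: Amber glass seed jar with a brass cap, 72 mm across, 110 mm tall, bystander. Origin: centre of the underside.
- pot: Empty terracotta pot, 90 mm across, 80 mm tall, bystander. Origin: centre of the underside.
- label_cup: Grey cup of white plant labels, 64 mm across, about 135 mm tall, bystander. Origin: centre of the underside.
- dibber: Wooden T-handled dibber lying on the bench, about 150 mm long (its x), handle 80 mm wide, 24 mm thick, bystander. Origin: middle of its length, on the bench.
There are look-alikes about, which are no part of the job. Several things look just like the cart_orange: the one meant starts farthest from the robot's base.

How it is judged:
On the way, in this order (a step that is already met when the one before it is completed fails the run):
1. the orange cartridge is lifted off the bench (height (world z) of cart_orange above 0.04 m), for 0.1 s.
2. the orange cartridge is home in the bay, both catches sprung in over its flange, and is held down with 13 to 31 N (z of cart_orange in the frame of seeder below 0.078 m and horizontal distance between cart_orange and seeder below 0.006 m and angle between the x axis of cart_orange and the x axis of seeder, either way round below 0.12 rad and angle between cart_orange's own z axis and vertical below 0.05 rad and value of joint each of catch_near, catch_far below 0.0015 m and value of joint deck between 0.0009 and 0.0022 m), for 0.4 s.
At the end, for the whole second after the job is handed in: The orange cartridge is home in the bay: underside less than 78 mm above the underside of the housing, within 6 mm of the bay centre, upright within 0.05 rad, in line with the bay within 0.12 rad, both catches within 1.5 mm of fully sprung in, at rest and let go (z of cart_orange in the frame of seeder below 0.078 m and horizontal distance between cart_orange and seeder below 0.006 m and angle between the x axis of cart_orange and the x axis of seeder, either way round below 0.12 rad and angle between cart_orange's own z axis and vertical below 0.05 rad and value of joint each of catch_near, catch_far below 0.0015 m and linear speed of cart_orange below 0.02 m/s); the robot touches nothing.
It fails at once if the seeder's deck is overloaded: pushed down with more than about 30 N, so that it sinks more than 2.3 mm on its mounts (value of joint deck above 0.0023 m).
It fails at once if the robot itself touches the seeder with more than 30 N (contact force between any of the arm, the fingers and seeder above 30 N).
It fails at once if a bystander is shifted by more than 20 mm or tipped over (distance of any of cart_blue, cart_yellow, jar, pot, label_cup, dibber from where it was at the start of the episode above 0.02 m or angle between any of cart_blue, cart_yellow, jar, pot, label_cup, dibber's own z axis and vertical above 0.4 rad).
It also fails if it takes over 64 s, if anything falls off the work surface, if the arm or the gripper's body presses on something with over 40 N, if the wrist force passes 120 N, or if a joint passes its speed limit or range.

### The arm

A 6-joint arm with a two-finger parallel gripper is mounted at the origin on the work surface. World frame = base frame: x ahead of the robot, y to its left, z up, the work surface at z = 0. Lengths are in m, angles in rad, forces in N, time in s.
With the tool pointing down it reaches from about 0.325 to 0.9 m from the base axis. Payload 3.5 kg.
Tool frame: the origin (TCP) lies at the very end of the fingers, on their centre line; the grasp point (between the pads) lies robot.pinch_z behind it (robot.pinch_z is the distance from the TCP to the grasp point, in m); z points along the fingers, y is the line along which they close (so a half turn about z gives the same grasp; the last joint's range is limited). The gripper opens to 85 mm and grips with 20 to 120 N. Pads are 22 mm wide; open, the fingers measure 114 mm over their backs; the gripper's body (76 mm by 85 mm) begins 54 mm behind the grasp point. The pads swing forward as they close: fully open they stand 13 mm farther back than shut.
Start: joints at [1.139, 0.276, -0.026, 1.268, 0, 1.467], TCP at [0.202, 0.592, 0.231] pointing down, gripper open.
Joint ranges: [-3.12, 3.12], [-0.85, 1.88], [-1.08, 1.24], [-1.95, 2.15], [-1.57, 1.53], [-3.14, 3.14]. Speed limits (rad/s): [2.57, 2.57, 3.14, 3.14, 3.14, 3.14].

### API

Orientations are given as a 3x3 rotation matrix whose columns are the frame's x, y, z axes.
In Python, from cell import sense, cams, workorder, finder, robot gives the robot as it stands.
- The arm moves only by the tool jog_arm, never from a script. Its arguments are lists of equal length, an entry for each row: "offset": the shift along the tool's x, y, z in mm, a list of three; "rotation": the turn, a rotation vector about the tool's x, y, z in degrees, a list of three; "claw": the finger opening in mm, from 0 to 85.4. A call has 1 to 8 rows; each row shifts and turns the commanded pose from where the row before left it, along the tool's axes as they then stand; what a row does not reach is not made up. A row lasts 1/10 s, in which the tool goes at most 50 mm and 8.59 degrees, less where a joint would pass 70% of its speed; a pose out of reach is approached as far as the arm can. A call with a gripper value outside its range is refused whole. The fingers move at their own pace and stop on an object; "force" is the grip in N (left out, the last holds). Time passes only in rows, so rows that do not move let the fingers close. It gives the time, the measured TCP pose, the force, the opening and the grip force at its end, in the units of the state.
- sense(): the state, without advancing time (a new reading comes with each control period).
- cams.grab_frame(name): name is "side" or "top"; returns (picture, depth): 420x560x3 uint8, red, green, blue; 420x560 float32, m along the optical axis (not along the pixel's ray), 0 where there is no reading.
- cams.camera_info(name): a dict with "fov_y" (degrees; the focal length in pixels is half the picture's height over the tangent of half this angle, whatever the lens; pixels are square), "cx", "cy" (the principal point, pixels), "rvec" (rotation vector, rad) and "tvec" (3), from world to camera coordinates, as OpenCV has them. Camera axes: x right, y down, z forward; pixel columns grow to the right and rows downward; lengths in m; the calibration is good to about 2 mm. A picture is of the moment at which its call begins. camera_info takes no time and is no camera call.
- workorder.sign_off(): hands the job in; it is judged then, once.
Trained networks look in the newest picture that a camera, given by its name, has taken for a name from the list of things; names that differ only in an ending like _2 or _b are one class to them, and where a whole thing is asked for, a point or a joint stands for the part that bears it (a point fixed in the world has none). Each returns a list of dicts, best first, with "score" (0 to 1); they miss things now and then, are a little off and sometimes report something else, mostly with a low value. They report only what shows in the picture. A call takes as long as a camera call. They do not tell look-alikes from the thing itself.
- finder.spot_in(name, camera): "at" ([column, row] in pixels, amid what is visible of it).
The state is a dict: "time": time; "q": joint angles; "joint_velocities": joint speeds; "tau": joint torques, N m; "tcp_pos": TCP position; "tcp_rot": TCP orientation; "ft_force": force on the tool from outside, world axes, zero at the start; "wrist_torque": the same for the moment, N m; "gripper_width": finger opening in m; "grip_force": force on a finger pad.
Only numpy, scipy, OpenCV 4.12 (cv2) and the standard library are available. Lean on these libraries where they do the work, as an engineer would, in place of code of your own. Each camera call takes 0.05 s, during which the arm holds its last target. There are 200 camera calls.

## Working session

There is one attempt and no reset: what is moved stays moved. The work goes in short steps, Python scripts to look and compute and a tool call to move; the robot and the scene stay as the last step left them, time stands still between calls to the robot, and variables do not carry over. Pictures are saved under pics/ and viewed, at most 10 in all, crops included, and the job is handed in when it is done.

Besides the shell and the picture viewer there is one more tool, called after "Emit:" by a JSON object that holds its "method" and its "body". jog_arm: Moves the arm, as the interface text tells. Its arguments: {"type":"object","properties":{"offset":{"type":"array","items":{"type":"array","items":{"type":"number"}}},"rotation":{"type":"array","items":{"type":"array","items":{"type":"number"}}},"claw":{"type":"array","items":{"type":"number"}},"force":{"type":"number"}},"required":["offset","rotation","claw"]}

```bash
mkdir -p pics; cat > h.py <<'E'
import numpy as np, cv2
from cell import sense, cams, workorder, finder, robot
def K(n):
    i=cams.camera_info(n); f=210/np.tan(np.radians(i["fov_y"])/2)
    R,_=cv2.Rodrigues(np.array(i["rvec"],float)); return f,i["cx"],i["cy"],R,np.array(i["tvec"],float)
def cloud(n,depth):
    f,cx,cy,R,t=K(n); v,u=np.mgrid[:420,:560]
    P=np.stack([(u-cx)/f*depth,(v-cy)/f*depth,depth],-1)
    return (P-t)@R
E
python3 - <<'E'
from h import *
print(robot.pinch_z)
for n in("top","side"):
    im,d=cams.grab_frame(n); np.savez(f"{n}0.npz",im=im,d=d); cv2.imwrite(f"pics/{n}0.png",im[...,::-1])
    C=cloud(n,d); print(n,K(n)[3:],{k:v for k,v in cams.camera_info(n).items()})
    for k in("cart_orange","seeder","deck","cart_blue","jar","catch_near"):
        for r in finder.spot_in(k,n):
            u,v=np.round(r["at"]).astype(int); print(k,round(r["score"],2),u,v,C[v,u].round(3))
print(sense())
E
```

```text
0.0187
top (array([[ 0.00867039, -0.99940368, -0.03342322],
       [-0.99864575, -0.00693946, -0.05156077],
       [ 0.05129809,  0.03382501, -0.9981104 ]]), array([0.02151238, 0.48771166, 1.03284418])) {'fov_y': 56.94765074824135, 'cx': 276.99668377008055, 'cy': 206.13728256601823, 'rvec': array([ 2.18733893, -2.170317  ,  0.019416  ]), 'tvec': array([0.02151238, 0.48771166, 1.03284418])}
cart_orange 0.81 399 242 [ 0.396 -0.286  0.063]
cart_orange 0.71 410 195 [ 0.516 -0.315  0.063]
cart_orange 0.64 319 249 [ 0.377 -0.084  0.066]
cart_orange 0.64 315 194 [ 0.517 -0.074  0.061]
seeder 0.72 225 196 [0.51  0.158 0.065]
seeder 0.36 225 182 [0.544 0.156 0.083]
deck 0.88 225 199 [0.502 0.158 0.064]
deck 0.54 415 141 [ 0.668 -0.348  0.002]
cart_blue 0.76 352 174 [ 0.569 -0.168  0.063]
cart_blue 0.34 222 215 [0.46  0.159 0.097]
jar 0.82 144 251 [0.37  0.349 0.11 ]
jar 0.74 358 229 [ 0.428 -0.184  0.059]
catch_near 0.38 222 215 [0.46  0.159 0.097]
side (array([[ 0.90281177, -0.43002227, -0.0034299 ],
       [-0.2753424 , -0.57190522, -0.77272957],
       [ 0.33032934,  0.69857374, -0.6347261
[... 852 characters left out ...]
e+00]), 'joint_velocities': array([ 1.33747767e-03,  2.04639477e-04,  1.39942542e-03,  1.06757179e-03,
       -8.86303761e-04, -3.89288496e-05]), 'tau': array([-7.90033719e-04, -4.45323086e+01,  2.95482695e+01,  7.85827106e-04,
       -1.03467692e-04, -3.33089247e-06]), 'tcp_pos': array([0.20181625, 0.59152548, 0.23133391]), 'tcp_rot': array([[-9.46437861e-01,  3.22886008e-01,  2.82717074e-05],
       [ 3.22886008e-01,  9.46437862e-01,  4.82114653e-06],
       [-2.52007336e-05,  1.36914544e-05, -1.00000000e+00]]), 'ft_force': array([ 0.8415825 , -0.32206255, -0.20201355]), 'wrist_torque': array([ 0.01397455,  0.01686449, -0.03465851]), 'grip_force': 0.0, 'gripper_width': 0.08554978017008778}
```

View pics/top0.png

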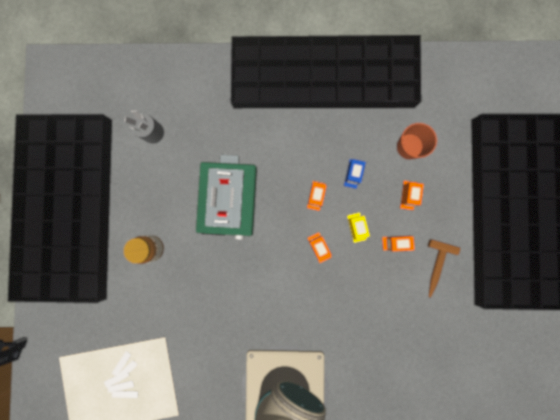

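View pics/side0.png

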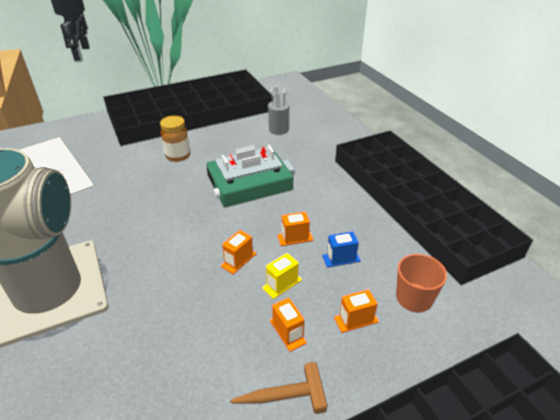

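Top view: four orange candidates at (410,195) r≈0.60 m, (315,194) r≈0.52, (399,242) r≈0.49 and (319,249) r≈0.39. The one at (410,195) is farthest from the base, so it fits. In the side view it is at (357,310), next to the terracotta pot. The seeder is at (226,199) in top and (249,176) in side.

```bash
cat > m.py <<'E'
from h import *
def rect(P): 
    c,(w,h),a=cv2.minAreaRect((P[:,:2]*1000).astype(np.float32))
    if w<h: w,h,a=h,w,a+90
    return np.round(c,1),round(w,1),round(h,1),round((a+90)%180-90,1)
def masks(n,im,d):
    C=cloud(n,d); H=cv2.cvtColor(im,cv2.COLOR_RGB2HSV).astype(int); return C,H
E
python3 - <<'E'
from m import *
for n in("top","side"):
    z=np.load(f"{n}0.npz"); C,H=masks(n,z["im"],z["d"])
    near=lambda x,y,r:np.hypot(C[...,0]-x,C[...,1]-y)<r
    N=near(.516,-.315,.06)
    col=(H[...,0]<25)&(H[...,1]>120)&(C[...,0]<.565)
    P=C[N&(C[...,2]>.055)&(C[...,0]<.565)]; print(n,"cart top",len(P),rect(P),"z",np.median(P[:,2]),"mean",P.mean(0).round(4))
    P=C[N&(C[...,2]>.008)&(C[...,0]<.565)]; print(" cart all",rect(P))
    S=near(.5,.155,.14)
    g=S&(H[...,0]>60)&(H[...,0]<95)&(H[...,1]>80)&(C[...,2]>.04); print(" green",rect(C[g]),np.median(C[g][:,2]))
    r=S&((H[...,0]<8)|(H[...,0]>172))&(H[...,1]>110)&(C[...,2]>.05); 
    k,l,_,cc=cv2.connectedComponentsWithStats(r.astype(np.uint8))
    for i in range(1,k): print(" red",cc[i].round(1),(l==i).sum(),C[l==i].mean(0).round(4),C[l==i].max(0).round(4))
    w=S&(H[...,1]<60)&(C[...,2]>.085)&(C[...,2]<.13);k,l,_,cc=cv2.connectedComponentsWithStats(w.astype(np.uint8))
    for i in range(1,k): 
        if (l==i).sum()>4: print(" white",cc[i].round(1),(l==i).sum(),C[l==i].mean(0).round(4),C[l==i].max(0).round(4))
    dk=S&(H[...,1]<60)&(C[...,2]>.056); print(" deck",rect(C[dk]))
a=cv2.imread("pics/top0.png");b=cv2.imread("pics/side0.png")
cr=lambda i,x,y,s:cv2.resize(i[y:y+s,x:x+s],(390,290 if 0 else 390),interpolation=cv2.INTER_CUBIC)
cv2.imwrite("pics/crop1.png",np.hstack([cr(a,375,155,90),cr(b,310,250,120)]))
cv2.imwrite("pics/crop2.png",np.hstack([cr(a,181,155,90),cr(b,195,115,110)]))
E
```

```text
top cart top 325 (array([ 520.1, -326.8]), 56.5, 36.6, -7.3) z 0.061546537360759476 mean [ 0.5197 -0.3258  0.0615]
 cart all (array([ 520.3, -326.5]), 72.3, 37.2, -7.3)
 green (array([505.1, 160.1]), 185.9, 145.6, -3.0) 0.045357578303214866
 red [223.7 180.9] 40 [0.5464 0.158  0.0886] [0.5533 0.168  0.0992]
 red [221.8 213.9] 36 [0.4632 0.1617 0.0868] [0.4683 0.171  0.097 ]
 white [222.8 173.1] 37 [0.566  0.1601 0.0915] [0.5689 0.1754 0.0955]
 white [212.3 196.7] 79 [0.5062 0.1854 0.0926] [0.5308 0.1913 0.0993]
 white [230.8 197.4] 56 [0.5046 0.1386 0.0931] [0.5281 0.1438 0.0987]
 white [219.9 221.3] 32 [0.4444 0.1655 0.0913] [0.4477 0.1808 0.0957]
 deck (array([505.6, 162.4]), 150.3, 90.9, -2.8)
side cart top 537 (array([ 521.7, -331.1]), 56.5, 37.3, -8.9) z 0.060425378695063946 mean [ 0.5203 -0.3327  0.0603]
 cart all (array([ 521.5, -331.5]), 57.3, 38.3, -8.1)
 green (array([506.7, 155.9]), 187.9, 152.6, -3.3) 0.0437235110370976
 red [263.1 152.6] 46 [0.5473 0.1541 0.084 ] [0.5561 0.1672 0.0962]
 red [232.1 161.3] 29 [0.4648 0.1592 0.0785] [0.471  0.1862 0.0947]
 white [244.9 149.1] 86 [0.5084 0.1803 0.0903] [0.5344 0.1871 0.0959]
 white [270.4 149.1] 24 [0.5674 0.1534 0.0893] [0.5713 0.1682 0.0933]
 white [251.2 158.5] 55 [0.506 0.133 0.091] [0.5301 0.137  0.0963]
 white [224.5 159.4] 25 [0.4457 0.1596 0.0896] [0.4504 0.1764 0.0922]
 deck (array([507.8, 157. ]), 151.7, 96.4, -3.0)
```

View pics/crop1.png

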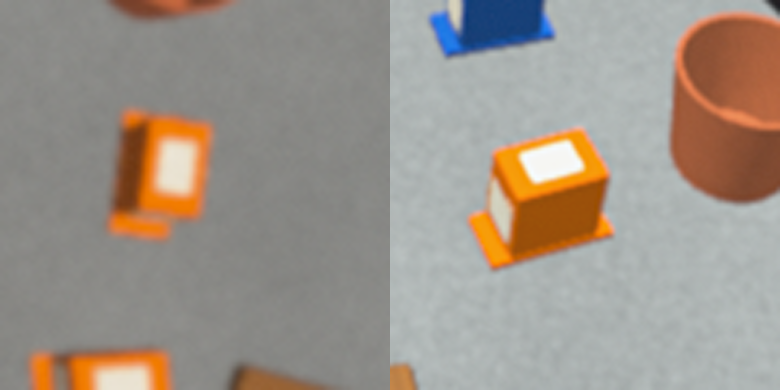

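View pics/crop2.png

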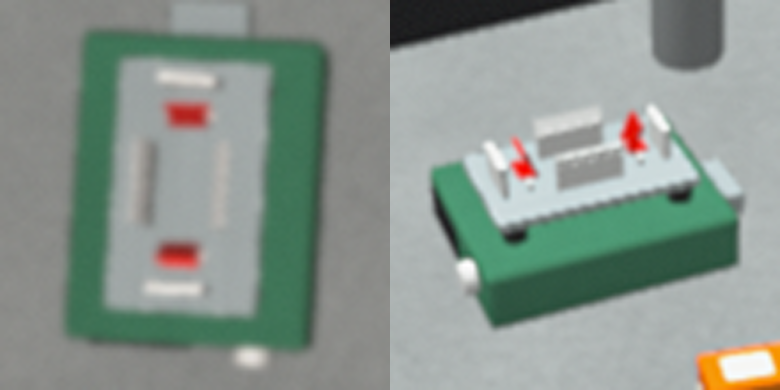

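Crop confirmed: the farthest orange cartridge is upright, label on top, with the flange along roughly world x. Bay crop: the bay is empty, red catches at the two x ends and white walls between. Moving over the cartridge.

Emit:
{"method": "jog_arm", "body": {"offset": [[0, 0, 0], [0, 0, 0], [-20, -39.5, 0], [-20, -39.5, 0], [-20, -39.5, 0], [-20, -39.5, 0], [-20, -39.5, 0], [-20, -39.5, 0]], "rotation": [[0, 0, -5.4], [0, 0, -5.4], [0, 0, 0], [0, 0, 0], [0, 0, 0], [0, 0, 0], [0, 0, 0], [0, 0, 0]], "claw": [85, 85, 85, 85, 85, 85, 85, 85], "force": 60}}

```text
time: 1.5
tcp_pos: [0.2877, 0.3385, 0.2315]
tcp_rot: [[-0.99, 0.139, 0.001], [0.139, 0.99, 0.0], [-0.001, 0.0, -1.0]]
ft_force: [0.2, -0.7, -0.5]
gripper_width: 0.0848
grip_force: 0.0
```

Emit:
{"method": "jog_arm", "body": {"offset": [[-20, -39.5, 0], [-20, -39.5, 0], [-20, -39.5, 0], [-20, -39.5, 0], [-20, -39.5, 0], [-20, -39.5, 0], [-20, -39.5, 0], [-20, -39.5, 0]], "rotation": [[0, 0, 0], [0, 0, 0], [0, 0, 0], [0, 0, 0], [0, 0, 0], [0, 0, 0], [0, 0, 0], [0, 0, 0]], "claw": [85, 85, 85, 85, 85, 85, 85, 85]}}

```text
time: 2.3
tcp_pos: [0.4021, 0.0029, 0.2318]
tcp_rot: [[-0.99, 0.14, 0.001], [0.14, 0.99, -0.0], [-0.001, 0.0, -1.0]]
ft_force: [0.4, 0.6, -0.6]
gripper_width: 0.0848
grip_force: 0.0
```

Emit:
{"method": "jog_arm", "body": {"offset": [[-20, -39.5, 0], [-20, -39.5, 0], [-20, -39.5, 0], [-20, -39.5, 0], [-20, -39.5, 0], [-20, -39.5, 0], [-20, -39.5, 0], [0, 0, 0]], "rotation": [[0, 0, 0], [0, 0, 0], [0, 0, 0], [0, 0, 0], [0, 0, 0], [0, 0, 0], [0, 0, 0], [0, 0, 0]], "claw": [85, 85, 85, 85, 85, 85, 85, 85]}}

```text
time: 3.1
tcp_pos: [0.5035, -0.2938, 0.2311]
tcp_rot: [[-0.99, 0.144, 0.002], [0.144, 0.99, -0.003], [-0.002, -0.003, -1.0]]
ft_force: [-1.1, 0.7, -0.4]
gripper_width: 0.0849
grip_force: 0.0
```

Emit:
{"method": "jog_arm", "body": {"offset": [[-11, -16, 0], [-11, -16, 0], [0, 0, 30], [0, 0, 30], [0, 0, 30], [0, 0, 0], [0, 0, 0]], "rotation": [[0, 0, 0], [0, 0, 0], [0, 0, 0], [0, 0, 0], [0, 0, 0], [0, 0, 0], [0, 0, 0]], "claw": [85, 85, 85, 85, 85, 85, 85]}}

```text
time: 3.8
tcp_pos: [0.5186, -0.3225, 0.1413]
tcp_rot: [[-0.99, 0.139, -0.001], [0.139, 0.99, 0.001], [0.001, 0.001, -1.0]]
ft_force: [0.3, -0.0, 1.0]
gripper_width: 0.0852
grip_force: 0.0
```

```bash
python3 - <<'E'
from m import *
print(sense()["tcp_pos"].round(4),sense()["tcp_rot"].round(3).tolist())
ims=[]
for n in("top","side"):
    im,d=cams.grab_frame(n); np.savez(f"{n}1.npz",im=im,d=d)
    f,cx,cy,R,t=K(n); p=R@sense()["tcp_pos"]+t; u,v=int(f*p[0]/p[2]+cx),int(f*p[1]/p[2]+cy); print(n,u,v)
    c=im[max(v-60,0):v+60,u-60:u+60,::-1]; ims.append(cv2.resize(c,(390,390),interpolation=cv2.INTER_CUBIC))
cv2.imwrite("pics/crop3.png",np.hstack(ims))
E
```

```text
[ 0.5186 -0.3225  0.1413] [[-0.99, 0.139, -0.001], [0.139, 0.99, 0.001], [0.001, 0.001, -1.0]]
top 424 190
side 361 266
```

View pics/crop3.png

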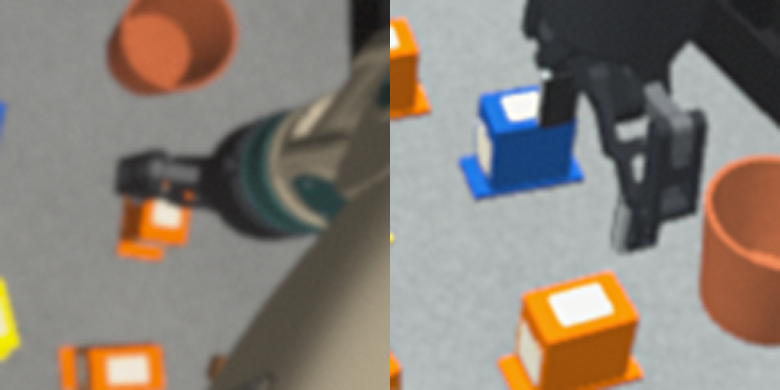

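The hand hangs above the target, which is free on both sides. The crop shows blue up-left and the pot to the right, both clear. Descending.

Emit:
{"method": "jog_arm", "body": {"offset": [[-3.3, -6, 14], [0, 0, 25], [0, 0, 25], [0, 0, 25], [0, 0, 15], [0, 0, 0], [0, 0, 0]], "rotation": [[0, 0, 0], [0, 0, 0], [0, 0, 0], [0, 0, 0], [0, 0, 0], [0, 0, 0], [0, 0, 0]], "claw": [85, 85, 85, 85, 85, 85, 85]}}

```text
time: 4.6
tcp_pos: [0.5219, -0.3302, 0.0378]
tcp_rot: [[-0.99, 0.14, 0.001], [0.14, 0.99, -0.001], [-0.001, -0.0, -1.0]]
ft_force: [-0.4, -1.4, 0.4]
gripper_width: 0.0851
grip_force: 0.0
```

Emit:
{"method": "jog_arm", "body": {"offset": [[0, 0, 0], [0, 0, 0], [0, 0, 0], [0, 0, 0], [0, 0, 0], [0, 0, 0], [0, 0, 0], [0, 0, 0]], "rotation": [[0, 0, 0], [0, 0, 0], [0, 0, 0], [0, 0, 0], [0, 0, 0], [0, 0, 0], [0, 0, 0], [0, 0, 0]], "claw": [60, 50, 45, 40, 35, 30, 30, 30], "force": 70}}

```text
time: 5.4
tcp_pos: [0.5219, -0.33, 0.0381]
tcp_rot: [[-0.99, 0.14, 0.001], [0.14, 0.99, -0.001], [-0.001, -0.0, -1.0]]
ft_force: [-0.5, 1.1, 5.3]
gripper_width: 0.0347
grip_force: 70.6
```

Emit:
{"method": "jog_arm", "body": {"offset": [[0, 0, -10], [0, 0, -20], [0, 0, -35], [0, 0, -35], [0, 0, -35], [0, 0, -35], [0, 0, -15], [0, 0, 0]], "rotation": [[0, 0, 0], [0, 0, 0], [0, 0, 0], [0, 0, 0], [0, 0, 0], [0, 0, 0], [0, 0, 0], [0, 0, 0]], "claw": [30, 30, 30, 30, 30, 30, 30, 30]}}

```text
time: 6.2
tcp_pos: [0.5227, -0.3308, 0.2249]
tcp_rot: [[-0.99, 0.14, 0.004], [0.14, 0.99, -0.003], [-0.004, -0.003, -1.0]]
ft_force: [-0.4, -0.5, -1.7]
gripper_width: 0.0347
grip_force: 70.0
```

Emit:
{"method": "jog_arm", "body": {"offset": [[3, 15, 0], [7, 35, 0], [7, 40, 0], [7, 40, 0], [7, 40, 0], [7, 40, 0], [7, 40, 0], [7, 40, 0]], "rotation": [[0, 0, 0], [0, 0, 0], [0, 0, 0], [0, 0, 0], [0, 0, 0], [0, 0, 0], [0, 0, 0], [0, 0, 0]], "claw": [30, 30, 30, 30, 30, 30, 30, 30]}}

```text
time: 7.0
tcp_pos: [0.5075, -0.0325, 0.2191]
tcp_rot: [[-0.99, 0.14, -0.006], [0.14, 0.99, 0.002], [0.006, 0.001, -1.0]]
ft_force: [1.0, -0.6, -1.6]
gripper_width: 0.0349
grip_force: 70.1
```

Emit:
{"method": "jog_arm", "body": {"offset": [[7, 40, 0], [7, 40, 0], [7, 40, 0], [7, 40, 0], [4, 32, 0], [0, 0, 0], [0, 0, 0], [0, 0, 0]], "rotation": [[0, 0, 0], [0, 0, 0], [0, 0, 0], [0, 0, 0], [0, 0, 0], [0, 0, -5], [0, 0, 0], [0, 0, 0]], "claw": [30, 30, 30, 30, 30, 30, 30, 30]}}

```text
time: 7.8
tcp_pos: [0.5037, 0.1592, 0.2201]
tcp_rot: [[-0.999, 0.054, -0.004], [0.054, 0.999, -0.001], [0.004, -0.001, -1.0]]
ft_force: [0.2, -0.2, -1.9]
gripper_width: 0.0347
grip_force: 70.3
```

Emit:
{"method": "jog_arm", "body": {"offset": [[-3, 0, 20], [0, 0, 20], [0, 0, 15], [0, 0, 5], [0, 0, 0], [0, 0, 0]], "rotation": [[0, 0, 0], [0, 0, 0], [0, 0, 0], [0, 0, 0], [0, 0, 0], [0, 0, 0]], "claw": [30, 30, 30, 30, 30, 30]}}

```text
time: 8.4
tcp_pos: [0.509, 0.1588, 0.1628]
tcp_rot: [[-0.999, 0.054, 0.001], [0.054, 0.999, 0.0], [-0.001, 0.0, -1.0]]
ft_force: [-0.1, 0.4, -1.1]
gripper_width: 0.0349
grip_force: 70.4
```

```bash
python3 - <<'E'
from m import *
s=sense(); print(s["tcp_pos"].round(4),s["tcp_rot"].round(3).tolist())
ims=[]
for n in("top","side"):
    im,d=cams.grab_frame(n); np.savez(f"{n}2.npz",im=im,d=d); C,H=masks(n,im,d)
    N=np.hypot(C[...,0]-.507,C[...,1]-.158)<.07
    o=N&(H[...,0]<22)&(H[...,0]>6)&(H[...,1]>150)&(C[...,2]>.11); P=C[o]
    print(n,len(P), P.min(0).round(4),P.max(0).round(4)) if len(P) else 0
    if len(P)>20:
        for a,b in((.115,.124),(.124,.15),(.15,.2)):
            q=P[(P[:,2]>a)&(P[:,2]<b)]
            if len(q)>5: print(a,len(q),rect(q))
    u,v=(225,196) if n=="top" else (249,155)
    ims.append(cv2.resize(im[v-55:v+55,u-55:u+55,::-1],(390,390),interpolation=cv2.INTER_CUBIC))
cv2.imwrite("pics/crop4.png",np.hstack(ims))
E
```

```text
[0.509  0.1588 0.1628] [[-0.999, 0.054, 0.001], [0.054, 0.999, 0.0], [-0.001, 0.0, -1.0]]
top 175 [0.4688 0.1249 0.1259] [0.5442 0.178  0.3091]
0.124 81 (array([507.5, 157.9]), 76.2, 32.8, -7.1)
0.15 73 (array([501.3, 146.1]), 60.5, 22.2, -26.7)
side 469 [0.4715 0.1075 0.1259] [0.5466 0.1795 0.2137]
0.124 224 (array([508.3, 151.6]), 77.4, 37.2, -11.7)
0.15 239 (array([506.8, 153.7]), 59.5, 44.2, -22.7)
```

View pics/crop4.png

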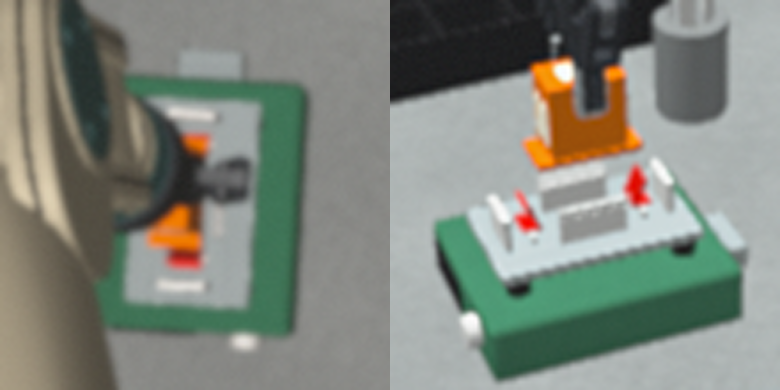

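The side crop shows the cartridge hanging upright above the bay, between the two red catches. I'll measure cartridge against bay within each view, so that calibration bias cancels.

```bash
python3 - <<'E'
from m import *
def line(P,i,j): # P[:,j]=a+b*(P[:,i]-.507), robust
    for _ in range(4):
        b,a=np.polyfit(P[:,i]-.507,P[:,j],1); r=P[:,j]-a-b*(P[:,i]-.507); P=P[abs(r)<max(2*r.std(),.0005)]
    return round(a*1000,2),round(np.degrees(np.arctan(b)),2),len(P),round(r.std()*1000,2)
for n in("top","side"):
    z=np.load(f"{n}2.npz"); C,H=masks(n,z["im"],z["d"])
    z0=np.load(f"{n}0.npz"); C0,H0=masks(n,z0["im"],z0["d"])
    N=np.hypot(C[...,0]-.507,C[...,1]-.158)<.06
    o=N&(H[...,0]<22)&(H[...,0]>6)&(H[...,1]>150)
    P=C[o&(C[...,2]>.137)&(C[...,2]<.175)&(C[...,1]<.155)]
    if n=="side": print("cart front face y at x=.507",line(P,0,1))
    F=C[o&(C[...,2]>.122)&(C[...,2]<.136)]
    print(n,"flange x",np.percentile(F[:,0],[0,1,99,100]).round(4),"z",np.percentile(F[:,2],[1,50,99]).round(4))
    S=np.hypot(C0[...,0]-.507,C0[...,1]-.158)<.12
    w=S&(H0[...,1]<60)&(abs(C0[...,0]-.507)<.024)
    for lo,hi in((.125,.15),(.165,.2)):
        Q=C0[w&(C0[...,1]>lo)&(C0[...,1]<hi)&(C0[...,2]>.082)]
        zt=Q[:,2].max(); T=Q[Q[:,2]>zt-.005]; print(n,"wall top",zt.round(4),np.percentile(T[:,1],[0,50,100]).round(4),line(T,0,1),"face",line(Q[Q[:,2]<zt-.004],0,1) if (Q[:,2]<zt-.004).sum()>8 else 0)
    D=C0[S&(H0[...,1]<60)&(C0[...,2]>.056)&(C0[...,2]<.085)]; m=np.median(D[:,2]); D=D[abs(D[:,2]-m)<.002]; print(n,"deck z",m.round(4),rect(D))
    f,cx,cy,R,t=K(n)
E
```

```text
top flange x [0.4688 0.4689 0.544  0.5442] z [0.1262 0.1301 0.1343]
top wall top 0.0987 [0.135  0.1374 0.1401] (np.float64(137.08), np.float64(-1.75), 21, np.float64(1.24)) face (np.float64(139.06), np.float64(-2.1), 38, np.float64(2.41))
top wall top 0.0993 [0.1836 0.1878 0.1904] (np.float64(187.33), np.float64(-3.66), 24, np.float64(1.3)) face (np.float64(184.5), np.float64(-1.55), 61, np.float64(2.31))
top deck z 0.0659 (array([505.2, 162.1]), 149.6, 90.3, -2.7)
cart front face y at x=.507 (np.float64(139.92), np.float64(-3.2), 203, np.float64(1.32))
side flange x [0.4715 0.4717 0.5464 0.5466] z [0.1262 0.1304 0.1358]
side wall top 0.0963 [0.1283 0.1314 0.1362] (np.float64(131.38), np.float64(-1.91), 20, np.float64(0.64)) face (np.float64(134.37), np.float64(-2.88), 41, np.float64(1.64))
side wall top 0.0959 [0.1768 0.1811 0.1863] (np.float64(180.84), np.float64(-3.08), 33, np.float64(2.12)) face (np.float64(179.23), np.float64(-3.3), 62, np.float64(1.81))
side deck z 0.0648 (array([507.6, 156.1]), 151.0, 93.4, -4.0)
```

Emit:
{"method": "jog_arm", "body": {"offset": [[1.4, -0.5, 5], [0, 0, 5], [0, 0, 5], [0, 0, 3], [0, 0, 0], [0, 0, 0]], "rotation": [[0, 0, 0], [0, 0, 0], [0, 0, 0], [0, 0, 0], [0, 0, 0], [0, 0, 0]], "claw": [30, 30, 30, 30, 30, 30]}}

```text
time: 9.1
tcp_pos: [0.5072, 0.1587, 0.1442]
tcp_rot: [[-0.999, 0.053, -0.0], [0.053, 0.999, -0.0], [0.0, -0.0, -1.0]]
ft_force: [0.6, -0.1, -1.7]
gripper_width: 0.0348
grip_force: 70.3
```

Emit:
{"method": "jog_arm", "body": {"offset": [[0, 0, 2], [0, 0, 2], [0, 0, 2], [0, 0, 0], [0, 0, 0]], "rotation": [[0, 0, 0], [0, 0, 0], [0, 0, 0], [0, 0, 0], [0, 0, 0]], "claw": [30, 30, 30, 30, 30]}}

```text
time: 9.6
tcp_pos: [0.5071, 0.1587, 0.1382]
tcp_rot: [[-0.999, 0.053, -0.0], [0.053, 0.999, -0.0], [0.0, -0.0, -1.0]]
ft_force: [-1.0, -0.8, -1.3]
gripper_width: 0.0347
grip_force: 70.3
```

Emit:
{"method": "jog_arm", "body": {"offset": [[0, 0, 2], [0, 0, 2], [0, 0, 0], [0, 0, 0]], "rotation": [[0, 0, 0], [0, 0, 0], [0, 0, 0], [0, 0, 0]], "claw": [30, 30, 30, 30]}}

```text
time: 10.0
tcp_pos: [0.5071, 0.1586, 0.1342]
tcp_rot: [[-0.999, 0.053, -0.0], [0.053, 0.999, -0.0], [0.0, -0.0, -1.0]]
ft_force: [-0.2, 1.3, -2.5]
gripper_width: 0.0346
grip_force: 70.4
```

Emit:
{"method": "jog_arm", "body": {"offset": [[0, 0, 2], [0, 0, 2], [0, 0, 0], [0, 0, 0]], "rotation": [[0, 0, 0], [0, 0, 0], [0, 0, 0], [0, 0, 0]], "claw": [30, 30, 30, 30]}}

```text
time: 10.4
tcp_pos: [0.5071, 0.1587, 0.1302]
tcp_rot: [[-0.999, 0.053, -0.0], [0.053, 0.999, -0.0], [0.0, -0.0, -1.0]]
ft_force: [-0.2, 0.1, -1.0]
gripper_width: 0.0346
grip_force: 70.4
```

Emit:
{"method": "jog_arm", "body": {"offset": [[0, 0, 1], [0, 0, 1], [0, 0, 0], [0, 0, 0]], "rotation": [[0, 0, 0], [0, 0, 0], [0, 0, 0], [0, 0, 0]], "claw": [30, 30, 30, 30]}}

```text
time: 10.8
tcp_pos: [0.5072, 0.1587, 0.1283]
tcp_rot: [[-0.999, 0.053, -0.0], [0.053, 0.999, -0.0], [0.0, -0.0, -1.0]]
ft_force: [-0.9, 0.1, -0.7]
gripper_width: 0.0345
grip_force: 70.4
```

Emit:
{"method": "jog_arm", "body": {"offset": [[0, 0, 1], [0, 0, 1], [0, 0, 0], [0, 0, 0]], "rotation": [[0, 0, 0], [0, 0, 0], [0, 0, 0], [0, 0, 0]], "claw": [30, 30, 30, 30]}}

```text
time: 11.2
tcp_pos: [0.5072, 0.1587, 0.1263]
tcp_rot: [[-0.999, 0.053, -0.0], [0.053, 0.999, -0.0], [0.0, -0.0, -1.0]]
ft_force: [-0.6, 0.2, -0.9]
gripper_width: 0.035
grip_force: 70.4
```

Emit:
{"method": "jog_arm", "body": {"offset": [[0, 0, 1], [0, 0, 1], [0, 0, 0], [0, 0, 0]], "rotation": [[0, 0, 0], [0, 0, 0], [0, 0, 0], [0, 0, 0]], "claw": [30, 30, 30, 30]}}

```text
time: 11.6
tcp_pos: [0.5072, 0.1587, 0.1243]
tcp_rot: [[-0.999, 0.053, -0.0], [0.053, 0.999, -0.0], [0.0, -0.0, -1.0]]
ft_force: [-0.1, 0.0, -2.0]
gripper_width: 0.035
grip_force: 70.4
```

Emit:
{"method": "jog_arm", "body": {"offset": [[0, 0, 1], [0, 0, 0], [0, 0, 0]], "rotation": [[0, 0, 0], [0, 0, 0], [0, 0, 0]], "claw": [30, 30, 30]}}

```text
time: 11.9
tcp_pos: [0.5072, 0.1587, 0.1233]
tcp_rot: [[-0.999, 0.053, -0.0], [0.053, 0.999, -0.0], [0.0, -0.0, -1.0]]
ft_force: [0.9, 0.0, -2.4]
gripper_width: 0.035
grip_force: 70.4
```

Emit:
{"method": "jog_arm", "body": {"offset": [[0, 0, 1], [0, 0, 0], [0, 0, 0]], "rotation": [[0, 0, 0], [0, 0, 0], [0, 0, 0]], "claw": [30, 30, 30]}}

```text
time: 12.2
tcp_pos: [0.5071, 0.1587, 0.1222]
tcp_rot: [[-0.999, 0.053, -0.0], [0.053, 0.999, -0.0], [0.0, -0.0, -1.0]]
ft_force: [-0.3, 1.1, -1.5]
gripper_width: 0.0348
grip_force: 70.4
```

Emit:
{"method": "jog_arm", "body": {"offset": [[0, 0, 1], [0, 0, 0], [0, 0, 0]], "rotation": [[0, 0, 0], [0, 0, 0], [0, 0, 0]], "claw": [30, 30, 30]}}

```text
time: 12.5
tcp_pos: [0.5072, 0.1587, 0.1215]
tcp_rot: [[-0.999, 0.053, -0.0], [0.053, 0.999, 0.0], [0.0, 0.0, -1.0]]
ft_force: [-1.0, 0.3, 0.5]
gripper_width: 0.0348
grip_force: 70.5
```

Emit:
{"method": "jog_arm", "body": {"offset": [[0, 0, 1], [0, 0, 0], [0, 0, 0]], "rotation": [[0, 0, 0], [0, 0, 0], [0, 0, 0]], "claw": [30, 30, 30]}}

```text
time: 12.8
tcp_pos: [0.5074, 0.1588, 0.1207]
tcp_rot: [[-0.999, 0.053, 0.0], [0.053, 0.999, 0.0], [-0.0, 0.0, -1.0]]
ft_force: [-1.9, 0.5, 3.6]
gripper_width: 0.0346
grip_force: 70.8
```

Emit:
{"method": "jog_arm", "body": {"offset": [[0, 0, 1], [0, 0, 0], [0, 0, 0]], "rotation": [[0, 0, 0], [0, 0, 0], [0, 0, 0]], "claw": [30, 30, 30]}}

```text
time: 13.1
tcp_pos: [0.5077, 0.1588, 0.1198]
tcp_rot: [[-0.999, 0.053, 0.001], [0.053, 0.999, 0.0], [-0.001, 0.0, -1.0]]
ft_force: [-2.1, 0.1, 4.8]
gripper_width: 0.0344
grip_force: 71.0
```

Emit:
{"method": "jog_arm", "body": {"offset": [[0, 0, 1], [0, 0, 0], [0, 0, 0]], "rotation": [[0, 0, 0], [0, 0, 0], [0, 0, 0]], "claw": [30, 30, 30]}}

```text
time: 13.4
tcp_pos: [0.508, 0.1588, 0.119]
tcp_rot: [[-0.999, 0.053, 0.002], [0.053, 0.999, 0.0], [-0.002, 0.0, -1.0]]
ft_force: [-2.1, 0.5, 6.3]
gripper_width: 0.0345
grip_force: 71.2
```

Emit:
{"method": "jog_arm", "body": {"offset": [[0, 0, 1], [0, 0, 0], [0, 0, 0]], "rotation": [[0, 0, 0], [0, 0, 0], [0, 0, 0]], "claw": [30, 30, 30]}}

```text
time: 13.7
tcp_pos: [0.5082, 0.1589, 0.1183]
tcp_rot: [[-0.999, 0.053, 0.002], [0.053, 0.999, 0.0], [-0.002, 0.0, -1.0]]
ft_force: [-2.8, 0.4, 6.3]
gripper_width: 0.0347
grip_force: 71.3
```

Emit:
{"method": "jog_arm", "body": {"offset": [[0, 0, 1], [0, 0, 0], [0, 0, 0]], "rotation": [[0, 0, 0], [0, 0, 0], [0, 0, 0]], "claw": [30, 30, 30]}}

```text
time: 14.0
tcp_pos: [0.5083, 0.1589, 0.1175]
tcp_rot: [[-0.999, 0.053, 0.002], [0.053, 0.999, 0.0], [-0.002, 0.001, -1.0]]
ft_force: [-1.6, -1.0, 8.3]
gripper_width: 0.0347
grip_force: 71.4
```

Emit:
{"method": "jog_arm", "body": {"offset": [[1, 0, 1], [0, 0, 0], [0, 0, 0]], "rotation": [[0, 0, 0], [0, 0, 0], [0, 0, 0]], "claw": [30, 30, 30]}}

```text
time: 14.3
tcp_pos: [0.5079, 0.159, 0.1168]
tcp_rot: [[-0.999, 0.053, 0.003], [0.053, 0.999, 0.001], [-0.003, 0.001, -1.0]]
ft_force: [-2.6, -1.0, 8.3]
gripper_width: 0.0345
grip_force: 71.5
```

Emit:
{"method": "jog_arm", "body": {"offset": [[0, 0, 1], [0, 0, 0], [0, 0, 0]], "rotation": [[0, 0, 0], [0, 0, 0], [0, 0, 0]], "claw": [30, 30, 30]}}

```text
time: 14.6
tcp_pos: [0.508, 0.159, 0.116]
tcp_rot: [[-0.999, 0.053, 0.004], [0.053, 0.999, 0.001], [-0.004, 0.001, -1.0]]
ft_force: [-1.1, -0.2, 9.6]
gripper_width: 0.0347
grip_force: 71.6
```

Emit:
{"method": "jog_arm", "body": {"offset": [[0, 0, 1], [0, 0, 0], [0, 0, 0]], "rotation": [[0, 0, 0], [0, 0, 0], [0, 0, 0]], "claw": [30, 30, 30]}}

```text
time: 14.9
tcp_pos: [0.5081, 0.1591, 0.1151]
tcp_rot: [[-0.999, 0.053, 0.004], [0.053, 0.999, 0.001], [-0.004, 0.001, -1.0]]
ft_force: [-1.7, 0.8, 9.3]
gripper_width: 0.0344
grip_force: 71.7
```

Emit:
{"method": "jog_arm", "body": {"offset": [[0, 0, 1], [0, 0, 0], [0, 0, 0]], "rotation": [[0, 0, 0], [0, 0, 0], [0, 0, 0]], "claw": [30, 30, 30]}}

```text
time: 15.2
tcp_pos: [0.5082, 0.1591, 0.1143]
tcp_rot: [[-0.999, 0.053, 0.004], [0.053, 0.999, 0.001], [-0.004, 0.001, -1.0]]
ft_force: [-2.7, 0.5, 10.6]
gripper_width: 0.0348
grip_force: 71.8
```

Emit:
{"method": "jog_arm", "body": {"offset": [[0, 0, 1], [0, 0, 0], [0, 0, 0]], "rotation": [[0, 0, 0], [0, 0, 0], [0, 0, 0]], "claw": [30, 30, 30]}}

```text
time: 15.5
tcp_pos: [0.5083, 0.1592, 0.1135]
tcp_rot: [[-0.999, 0.053, 0.004], [0.053, 0.999, 0.001], [-0.004, 0.001, -1.0]]
ft_force: [-1.8, -0.1, 10.4]
gripper_width: 0.0347
grip_force: 71.9
```

Emit:
{"method": "jog_arm", "body": {"offset": [[0, 0, 1], [0, 0, 0], [0, 0, 0]], "rotation": [[0, 0, 0], [0, 0, 0], [0, 0, 0]], "claw": [30, 30, 30]}}

```text
time: 15.8
tcp_pos: [0.5085, 0.1592, 0.1127]
tcp_rot: [[-0.999, 0.053, 0.005], [0.053, 0.999, 0.001], [-0.005, 0.001, -1.0]]
ft_force: [-2.2, -0.0, 12.3]
gripper_width: 0.0344
grip_force: 71.9
```

Emit:
{"method": "jog_arm", "body": {"offset": [[0, 0, 1], [0, 0, 0], [0, 0, 0]], "rotation": [[0, 0, 0], [0, 0, 0], [0, 0, 0]], "claw": [30, 30, 30]}}

```text
time: 16.1
tcp_pos: [0.5072, 0.1592, 0.1097]
tcp_rot: [[-0.999, 0.053, 0.002], [0.053, 0.999, 0.001], [-0.002, 0.001, -1.0]]
ft_force: [-0.2, 1.0, 4.3]
gripper_width: 0.0345
grip_force: 70.9
```

Emit:
{"method": "jog_arm", "body": {"offset": [[0, 0, 1], [0, 0, 0], [0, 0, 0]], "rotation": [[0, 0, 0], [0, 0, 0], [0, 0, 0]], "claw": [30, 30, 30]}}

```text
time: 16.4
tcp_pos: [0.5067, 0.1589, 0.1083]
tcp_rot: [[-0.999, 0.053, 0.001], [0.053, 0.999, 0.0], [-0.001, 0.0, -1.0]]
ft_force: [0.9, 0.6, 3.8]
gripper_width: 0.0349
grip_force: 70.9
```

Emit:
{"method": "jog_arm", "body": {"offset": [[0, 0, 1], [0, 0, 0], [0, 0, 0]], "rotation": [[0, 0, 0], [0, 0, 0], [0, 0, 0]], "claw": [30, 30, 30]}}

```text
time: 16.7
tcp_pos: [0.5062, 0.1587, 0.1068]
tcp_rot: [[-0.999, 0.053, -0.0], [0.053, 0.999, -0.0], [0.0, -0.0, -1.0]]
ft_force: [0.8, 0.9, -1.2]
gripper_width: 0.0347
grip_force: 71.4
```

Emit:
{"method": "jog_arm", "body": {"offset": [[0, 0, 1], [0, 0, 0], [0, 0, 0]], "rotation": [[0, 0, 0], [0, 0, 0], [0, 0, 0]], "claw": [30, 30, 30]}}

```text
time: 17.0
tcp_pos: [0.5055, 0.1584, 0.1057]
tcp_rot: [[-0.999, 0.053, -0.001], [0.053, 0.999, -0.001], [0.001, -0.001, -1.0]]
ft_force: [1.3, 0.0, -0.9]
gripper_width: 0.0349
grip_force: 71.2
```

Emit:
{"method": "jog_arm", "body": {"offset": [[-0.5, 0, 1], [0, 0, 0], [0, 0, 0]], "rotation": [[0, 0, 0], [0, 0, 0], [0, 0, 0]], "claw": [30, 30, 30]}}

```text
time: 17.3
tcp_pos: [0.5059, 0.1585, 0.1048]
tcp_rot: [[-0.999, 0.053, -0.002], [0.053, 0.999, -0.0], [0.002, -0.0, -1.0]]
ft_force: [0.5, -1.4, -1.6]
gripper_width: 0.0348
grip_force: 71.2
```

Emit:
{"method": "jog_arm", "body": {"offset": [[0, 0, 1], [0, 0, 0], [0, 0, 0]], "rotation": [[0, 0, 0], [0, 0, 0], [0, 0, 0]], "claw": [30, 30, 30]}}

```text
time: 17.6
tcp_pos: [0.5067, 0.1587, 0.1043]
tcp_rot: [[-0.999, 0.053, -0.0], [0.053, 0.999, -0.0], [0.0, -0.0, -1.0]]
ft_force: [0.4, -0.5, -1.5]
gripper_width: 0.035
grip_force: 71.4
```

Emit:
{"method": "jog_arm", "body": {"offset": [[0, 0, 1], [0, 0, 0], [0, 0, 0]], "rotation": [[0, 0, 0], [0, 0, 0], [0, 0, 0]], "claw": [30, 30, 30]}}

```text
time: 17.9
tcp_pos: [0.5068, 0.1587, 0.1038]
tcp_rot: [[-0.999, 0.053, 0.0], [0.053, 0.999, -0.0], [-0.0, -0.0, -1.0]]
ft_force: [-2.2, -0.3, 3.9]
gripper_width: 0.0346
grip_force: 71.9
```

Emit:
{"method": "jog_arm", "body": {"offset": [[0, 0, 1], [0, 0, 0], [0, 0, 0]], "rotation": [[0, 0, 0], [0, 0, 0], [0, 0, 0]], "claw": [30, 30, 30]}}

```text
time: 18.2
tcp_pos: [0.5068, 0.1587, 0.1033]
tcp_rot: [[-0.999, 0.053, 0.0], [0.053, 0.999, -0.0], [-0.0, -0.0, -1.0]]
ft_force: [-3.1, -0.2, 8.4]
gripper_width: 0.0346
grip_force: 72.6
```

Emit:
{"method": "jog_arm", "body": {"offset": [[0, 0, 1], [0, 0, 0], [0, 0, 0]], "rotation": [[0, 0, 0], [0, 0, 0], [0, 0, 0]], "claw": [30, 30, 30]}}

```text
time: 18.5
tcp_pos: [0.5069, 0.1587, 0.103]
tcp_rot: [[-0.999, 0.053, 0.001], [0.053, 0.999, -0.0], [-0.001, -0.0, -1.0]]
ft_force: [-5.5, -1.1, 10.5]
gripper_width: 0.0349
grip_force: 73.1
```

Emit:
{"method": "jog_arm", "body": {"offset": [[0.5, 0, 1], [0, 0, 0], [0, 0, 0]], "rotation": [[0, 0, 0], [0, 0, 0], [0, 0, 0]], "claw": [30, 30, 30]}}

```text
time: 18.8
tcp_pos: [0.5069, 0.1588, 0.1027]
tcp_rot: [[-0.999, 0.053, 0.002], [0.053, 0.999, -0.0], [-0.002, -0.0, -1.0]]
ft_force: [-4.6, -1.3, 15.7]
gripper_width: 0.0347
grip_force: 73.5
```

Emit:
{"method": "jog_arm", "body": {"offset": [[0.3, 0, 1], [0, 0, 0], [0, 0, 0]], "rotation": [[0, 0, 0], [0, 0, 0], [0, 0, 0]], "claw": [30, 30, 30]}}

```text
time: 19.1
tcp_pos: [0.5069, 0.1588, 0.1024]
tcp_rot: [[-0.999, 0.053, 0.002], [0.053, 0.999, -0.0], [-0.002, -0.0, -1.0]]
ft_force: [-4.8, -1.2, 18.2]
gripper_width: 0.0351
grip_force: 73.9
```

Emit:
{"method": "jog_arm", "body": {"offset": [[0, 0, 0.3], [0, 0, 0], [0, 0, 0], [0, 0, 0], [0, 0, 0], [0, 0, 0], [0, 0, 0], [0, 0, 0]], "rotation": [[0, 0, 0], [0, 0, 0], [0, 0, 0], [0, 0, 0], [0, 0, 0], [0, 0, 0], [0, 0, 0], [0, 0, 0]], "claw": [30, 30, 30, 30, 30, 30, 30, 30]}}

```text
time: 19.9
tcp_pos: [0.5069, 0.1588, 0.1023]
tcp_rot: [[-0.999, 0.053, 0.002], [0.053, 0.999, -0.0], [-0.002, -0.0, -1.0]]
ft_force: [-6.0, -2.0, 19.3]
gripper_width: 0.0347
grip_force: 73.9
```

Emit:
{"method": "jog_arm", "body": {"offset": [[0, 0, 0], [0, 0, 0], [0, 0, 0], [0, 0, 0], [0, 0, 0]], "rotation": [[0, 0, 0], [0, 0, 0], [0, 0, 0], [0, 0, 0], [0, 0, 0]], "claw": [30, 30, 30, 30, 30]}}

```text
time: 20.4
tcp_pos: [0.5069, 0.1588, 0.1023]
tcp_rot: [[-0.999, 0.053, 0.002], [0.053, 0.999, -0.0], [-0.002, -0.0, -1.0]]
ft_force: [-6.5, -1.2, 19.0]
gripper_width: 0.0347
grip_force: 73.9
```

```bash
python3 - <<'E'
from m import *
im,d=cams.grab_frame("side"); C,H=masks("side",im,d)
z0=np.load("side0.npz");C0,H0=masks("side",z0["im"],z0["d"])
for c,h in((C0,H0),(C,H)):
    r=(np.hypot(c[...,0]-.507,c[...,1]-.158)<.07)&((h[...,0]<5)|(h[...,0]>172))&(h[...,1]>110)&(c[...,2]>.05)
    k,l,_,cc=cv2.connectedComponentsWithStats(r.astype(np.uint8))
    for i in range(1,k):
        if (l==i).sum()>4: print(cc[i].round(1),(l==i).sum(),c[l==i].mean(0).round(4))
cv2.imwrite("pics/crop5.png",cv2.resize(im[105:205,190:310,::-1],(720,600),interpolation=cv2.INTER_CUBIC))
E
```

```text
[263.1 152.6] 46 [0.5473 0.1541 0.084 ]
[232.1 161.3] 29 [0.4648 0.1592 0.0785]
[263.3 153. ] 40 [0.5481 0.1551 0.0818]
[232.  162.7] 23 [0.4646 0.1603 0.0737]
```

View pics/crop5.png

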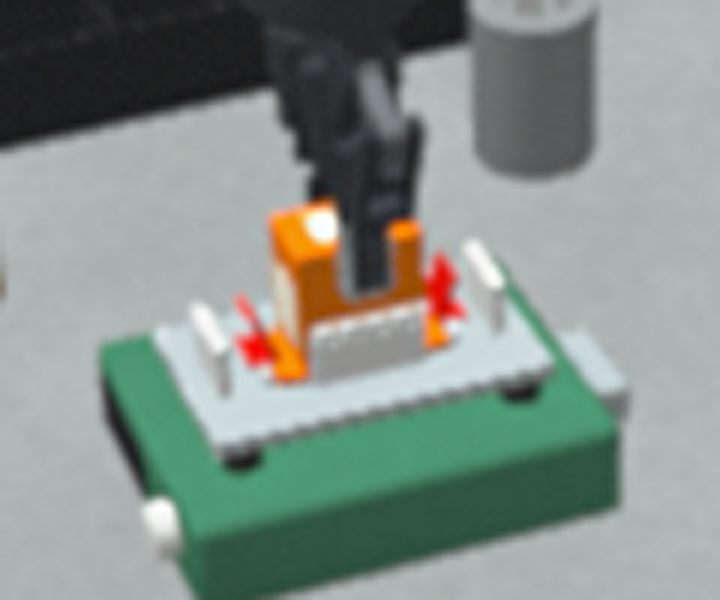

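The cartridge is down between the walls with the red hooks over both flange ends. I'll ease off the load, then release.

Emit:
{"method": "jog_arm", "body": {"offset": [[0, 0, -1], [0, 0, -1], [0, 0, -1], [0, 0, -0.8], [0, 0, 0], [0, 0, 0]], "rotation": [[0, 0, 0], [0, 0, 0], [0, 0, 0], [0, 0, 0], [0, 0, 0], [0, 0, 0]], "claw": [30, 30, 30, 30, 30, 30]}}

```text
time: 21.05
tcp_pos: [0.5067, 0.1588, 0.1035]
tcp_rot: [[-0.999, 0.053, 0.002], [0.053, 0.999, -0.0], [-0.002, -0.0, -1.0]]
ft_force: [-0.9, -0.6, 5.6]
gripper_width: 0.0345
grip_force: 72.1
```

Emit:
{"method": "jog_arm", "body": {"offset": [[0, 0, 0], [0, 0, 0], [0, 0, 0], [0, 0, 0], [0, 0, 0], [0, 0, 0]], "rotation": [[0, 0, 0], [0, 0, 0], [0, 0, 0], [0, 0, 0], [0, 0, 0], [0, 0, 0]], "claw": [38, 44, 50, 56, 60, 60]}}

```text
time: 21.65
tcp_pos: [0.5059, 0.1588, 0.1027]
tcp_rot: [[-0.999, 0.053, -0.0], [0.053, 0.999, -0.0], [0.0, -0.0, -1.0]]
ft_force: [-0.3, 0.1, -1.0]
gripper_width: 0.0598
grip_force: 0.0
```

Emit:
{"method": "jog_arm", "body": {"offset": [[0, 0, -10], [0, 0, -20], [0, 0, -30], [0, 0, -30], [0, 0, -30], [0, 0, -20], [0, 0, 0], [0, 0, 0]], "rotation": [[0, 0, 0], [0, 0, 0], [0, 0, 0], [0, 0, 0], [0, 0, 0], [0, 0, 0], [0, 0, 0], [0, 0, 0]], "claw": [60, 60, 60, 60, 60, 60, 60, 60]}}

```text
time: 22.45
tcp_pos: [0.5062, 0.1588, 0.2435]
tcp_rot: [[-0.999, 0.053, 0.001], [0.053, 0.999, 0.0], [-0.001, 0.0, -1.0]]
ft_force: [-0.3, -0.4, -0.5]
gripper_width: 0.0601
grip_force: 0.0
```

```bash
python3 - <<'E'
from m import *
ims=[]
for n in("top","side"):
    im,d=cams.grab_frame(n)
    u,v=(225,196) if n=="top" else (249,155)
    ims.append(cv2.resize(im[v-50:v+50,u-50:u+50,::-1],(390,390),interpolation=cv2.INTER_CUBIC))
    C,H=masks(n,im,d); o=(np.hypot(C[...,0]-.507,C[...,1]-.158)<.05)&(H[...,0]<22)&(H[...,0]>6)&(H[...,1]>150)&(C[...,2]>.1); print(n,o.sum(),C[o][:,2].max().round(4) if o.any() else 0)
cv2.imwrite("pics/crop6.png",np.hstack(ims))
E
```

```text
top 123 0.3268
side 285 0.13
```

View pics/crop6.png

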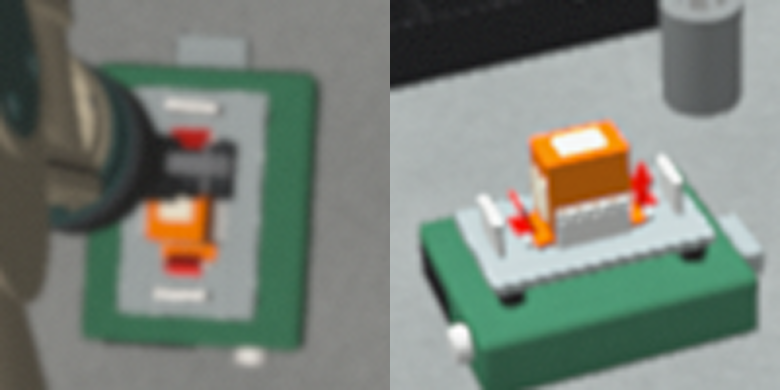

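The cartridge sits level and home, with both red hooks over its flange. Its top is at z ≈ 0.130, so the underside is at about 0.068. The gripper is clear, so I'm handing in.

```bash
python3 -c "
from cell import workorder; print(workorder.sign_off())"
```

```text
the job is handed in; nothing more can be done
None
```

The orange cartridge is home under both red catches in the seeder bay; it was held at about 20 N for over a second, then let go, and the job is handed in with no verdict shown.

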